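# Key and seat the coffee canister lid

## Robot

A 6-joint arm with a two-finger parallel gripper is mounted at the origin on the work surface. World frame = base frame: x ahead of the robot, y to its left, z up, the work surface at z = 0. Lengths are in mm, angles in rad, forces in N, time in s.
With the tool pointing down it reaches from about 425 to 950 mm from the base axis. Payload 3.5 kg.
Tool frame: the origin (TCP) lies at the very end of the fingers, on their centre line; the grasp point (between the pads) lies 19 mm behind it; z points along the fingers, x is the direction in which the jaws open and shut, and the axes are right-handed (so a half turn about z gives the same grasp; the last joint's range is limited). The gripper opens to 85 mm and grips with 20 to 120 N. Pads are 22 mm wide; open, the fingers measure 114 mm over their backs; the gripper's body (76 mm by 85 mm) begins 54 mm behind the grasp point. The pads swing forward as they close: fully open they stand 13 mm farther back than shut.
Start: joints at [1.079, 0.286, 1.577, -0, 1.279, -0.15], TCP at [226.212, 635.951, 231.325] pointing down, gripper open.
Joint ranges: [-2.77, 2.77], [-0.9, 2.22], [0.21, 2.48], [-1.53, 4.67], [0.24, 2.81], [-2.84, 2.84]. Speed limits (rad/s): [2.79, 2.79, 3.14, 3.14, 3.14, 3.14].

## Interface

Orientations are given as a unit quaternion [x, y, z, w].
In Python, from rig import readout, camera, get_calibration, order gives the robot as it stands.
- The arm moves only by the tool servo_tool, never from a script. Its argument "deltas" is a list of rows, each a list of 7 numbers: the turn, a rotation vector about the tool's x, y, z in rad, then the shift along the tool's x, y, z in cm, then the finger opening in cm, from 0 to 8.54. A call has 1 to 5 rows; each row shifts and turns the commanded pose from where the row before left it, along the tool's axes as they then stand; what a row does not reach is not made up. A row lasts 1/8 s, in which the tool goes at most 62.5 mm and 10.7 degrees, less where a joint would pass 70% of its speed; a pose out of reach is approached as far as the arm can. A call with a gripper value outside its range is refused whole. The fingers move at their own pace and stop on an object; "grip_force" is the grip in N (left out, the last holds). Time passes only in rows, so rows that do not move let the fingers close. It gives the time, the measured TCP pose, the force and the opening at its end, in the units of the state.
- readout.sense(): the state, without advancing time (a new reading comes with each control period).
- camera(name): name is "scene" or "top"; returns (picture, depth): 420x560x3 uint8, red, green, blue; 420x560 float32, mm along the optical axis (not along the pixel's ray), 0 where there is no reading.
- get_calibration(name): a dict with "camera_matrix" (3x3 intrinsics, pixels), "rvec" (rotation vector, rad) and "tvec" (3), from world to camera coordinates, as OpenCV has them. Camera axes: x right, y down, z forward; pixel columns grow to the right and rows downward; lengths in mm; the calibration is good to about 2 mm. A picture is of the moment at which its call begins. get_calibration takes no time and is no camera call.
- order.close_job(): hands the job in, once; it reports no verdict.
The state is a dict: "time_s": time; "joint_positions": joint angles; "qd": joint speeds; "effort": joint torques, N m; "eef_pos": TCP position; "ee_rot": TCP orientation; "ft_force": force on the tool from outside, world axes, zero at the start; "ft_torque": the same for the moment, N m; "gripper_width": opening from 0.0 (shut) to 1.0 (fully open).
Only numpy, scipy, OpenCV 4.12 (cv2) and the standard library are available. Lean on these libraries where they do the work, as an engineer would, in place of code of your own. Each camera call takes 0.05 s, during which the arm holds its last target.

## Task

The silver coffee canister's lid is standing proud because the notch in its edge is not over the pin that sticks out of the canister's side. With a fingertip push the lid round by the fin on its top until the notch is over the pin, then press the lid down fully home. Do not pinch the fin or lift the lid, and leave the stacked cups and the sugar tongs where they are.

Things in the scene. Friction and masses are not known exactly. Their poses are not given: they have to be found in the camera images.
- lid_top (a point): Centre of the flat top of the canister's round steel lid, on its upright turning axis. The lid is 108 mm in diameter with a 14 mm deep edge (skirt) and stands 8 mm proud at the start: its top is 97 mm above the shelf then, 89 mm when seated. The top is flat except for the fin. This point's x axis points to the notch.
- canister: Fixed upright silver tin, 92 mm in diameter, rim 85 mm above the shelf, held in a low black ring 111 mm across. Origin at the middle of its underside on the shelf; its x axis points towards the key pin.
- notch (a point): Middle of the notch on the lid, 50 mm from the axis: an open gap about 18 mm wide cut right through the lid's edge from top to bottom, from 44 mm radius outwards, visible from above. The point moves with the lid and is 16 mm below the lid's top.
- key_pin (a point): Point on top of the fixed key pin, 50 mm from the lid's axis, 81 mm above the shelf. The pin is a level dark steel rod 8 mm in diameter, straight out from the canister's side to 68 mm from the axis: 14 mm show beyond the lid's edge from above. The raised lid clears it by 2 mm; with the notch elsewhere the lid stops on it. The notch has about 0.09 rad of play either way. x axis: outwards along the pin.
- fin_top (a point): Middle of the top of the fin: a flat upright black plastic rib on the lid, opposite the notch, running radially from 20 to 44 mm from the axis, 10 mm thick and 18 mm high above the lid's top. This point is 32 mm from the axis. Pushing the fin's broad side with about 2.5 N turns the lid; it stays where it is left.
- fin_left: The half of the fin (5 mm thick, the bottom 16 mm of its height) on the side that is pushed to turn the lid anticlockwise seen from above. Its origin is on the lid's axis at shelf height, not at the fin; use fin_top for the position. A force of over 5 N on this and on fin_right at once counts as pinching.
- fin_right: The other half of the fin, on the side that is pushed to turn the lid clockwise seen from above. Its origin is on the lid's axis at shelf height.
- lid_turn (a joint): Turn of the lid in rad, anticlockwise seen from above positive, without stops; 0 or 2 pi (6.283): the notch is over the pin. Starts between 1.0 and 5.28. Friction 0.08 N m holds it.
- lid_press (a joint): How far the lid has been pressed down, in m: 0 at the start, 0.008 fully home, negative if lifted. A tight gasket (about 6 N of friction, no spring) holds it where it is left; slow pressing takes 5 to 8 N anywhere on the lid's top, and it stops hard when home.
- cups: Three stacked white espresso cups, loose, in one stack 100 mm high, 62 mm in diameter, with handles reaching 49 mm from the middle; origin at the middle of the underside. To be left alone.
- tongs: Chrome sugar tongs, loose, lying on the shelf, 140 mm long, 42 mm wide and 8 mm high; x axis along them to the open end; origin 2 mm under the shelf surface below the middle. To be left alone.
Mind the look-alikes: they are no part of the job. What is shaped like the canister but brown or red is not meant.

How it is judged (in metres and radians):
On the way, in this order (a step that is already met when the one before it is completed fails the run):
1. the notch has been turned to the pin (horizontal distance between notch and key_pin below 0.006 m).
2. the lid has been pressed home over the pin (value of joint lid_press above 0.0065 m and horizontal distance between notch and key_pin below 0.006 m), for 0.2 s.
At the end, for the whole second after the job is handed in: The notch is within 6 mm of the pin, the lid is pressed down at least 6.5 of its 8 mm and at rest, and the cups (upright and still) and the tongs are within 20 mm of where they were (all of step 2 and distance of each of cups, tongs from where it was at the start of the episode below 0.02 m and angular speed of cups below 0.1 rad/s and angle between cups's own z axis and vertical below 0.1 rad and velocity of joint lid_turn between -0.05 and 0.05 rad/s); the robot touches nothing.
It fails at once if the lid is lifted more than 3 mm (value of joint lid_press below -0.003 m).
It fails at once if the fin is pinched (more than 5 N on both of its sides at once) (contact force between the fingers and fin_left above 5 N and contact force between the fingers and fin_right above 5 N).
It fails at once if the cups are shifted more than 20 mm or tipped (distance of cups from where it was at the start of the episode above 0.02 m or angle between cups's own z axis and vertical above 0.2 rad).
It fails at once if the tongs are shifted more than 20 mm (distance of tongs from where it was at the start of the episode above 0.02 m).
It also fails if it takes over 40 s, if anything falls off the work surface, if the arm or the gripper's body presses on something with over 40 N, if the wrist force passes 120 N, or if a joint passes its speed limit or range.

## Working session

There is one attempt and no reset: what is moved stays moved. The work goes in short steps, Python scripts to look and compute and a tool call to move; the robot and the scene stay as the last step left them, time stands still between calls to the robot, and variables do not carry over. Pictures are saved under pics/ and viewed, and the job is handed in when it is done.

Besides the shell and the picture viewer there is one more tool, called after "Request:" as a command line: name --pt "numbers of a row" for each row, then --argument value for the rest. servo_tool: Moves the arm, as the interface text tells. Its arguments: {"type":"object","properties":{"deltas":{"type":"array","items":{"type":"array","items":{"type":"number"}}},"grip_force":{"type":"number"}},"required":["deltas"]}

```bash
mkdir -p pics; ls; cat > h.py <<'E'
import numpy as np,cv2
from rig import readout,camera,get_calibration,order
def cal(n):
    c=get_calibration(n);K=np.array(c["camera_matrix"],float);R=cv2.Rodrigues(np.array(c["rvec"],float))[0];t=np.array(c["tvec"],float).ravel();return K,R,t
def ray(n,uv,z):
    K,R,t=cal(n);d=R.T@np.linalg.solve(K,[uv[0],uv[1],1.]);o=-R.T@t;return o+d*(z-o[2])/d[2]
def proj(n,p):
    K,R,t=cal(n);q=K@(R@np.array(p,float)+t);return q[:2]/q[2]
E
python3 - <<'E'
from h import *
print(readout.sense())
for n in("scene","top"):
    p,d=camera(n);cv2.imwrite(f"pics/{n}0.png",p[:,:,::-1]);np.savez(f"{n}0.npz",p=p,d=d)
    K,R,t=cal(n);print(n,K.tolist(),-R.T@t,R[2])
E
```

```text
pics
{'time_s': 0.0, 'joint_positions': array([ 1.07897172e+00,  2.87208052e-01,  1.57819062e+00,  2.80002185e-05,
        1.27855250e+00, -1.50028417e-01]), 'qd': array([ 0.00159978, -0.00060816, -0.00181794,  0.00116818, -0.00088209,
        0.00066648]), 'effort': array([ 2.94270721e-04, -4.05983591e+01, -2.92626768e+01, -1.32032219e-04,
        5.79559404e-03, -6.13659651e-06]), 'eef_pos': array([225.91958291, 635.37988041, 229.91151654]), 'ee_rot': array([ 8.17063550e-01,  5.76546411e-01, -1.06033182e-03,  5.16268781e-04]), 'ft_force': array([0.78903307, 0.49793831, 0.14424565]), 'ft_torque': array([-0.06892472, -0.01286856, -0.00524499]), 'gripper_width': 1.0019980427683086}
scene [[505.31196877908457, 0.0, 289.1095691278692], [0.0, 505.31196877908457, 203.0100808657676], [0.0, 0.0, 1.0]] [1108.33624374 -943.39160239  894.68904305] [-0.41963585  0.69195784 -0.58745221]
top [[443.763771494736, 0.0, 282.1274718210699], [0.0, 443.763771494736, 210.01871696408364], [0.0, 0.0, 1.0]] [ 320.22053562  -15.06218776 1049.84209382] [ 0.19876605  0.01080843 -0.97998736]
```

View pics/scene0.png

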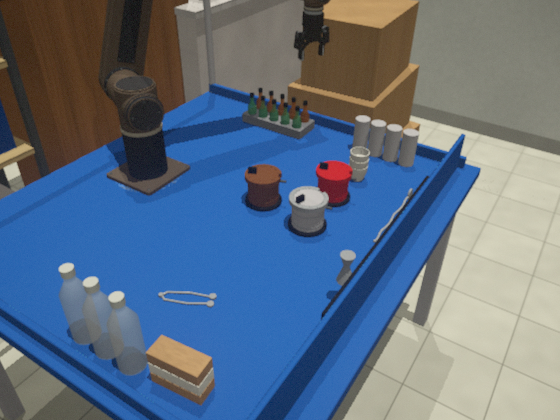

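View pics/top0.png

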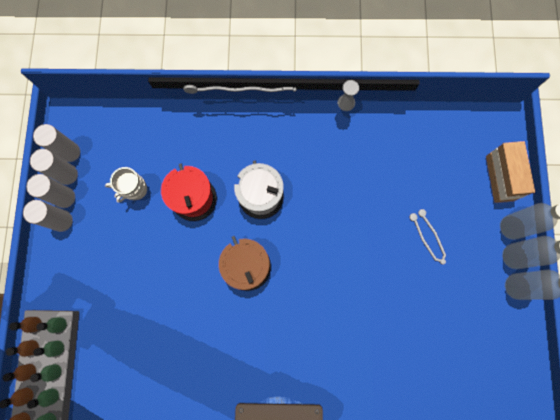

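Candidates in the top view are red at (187,190), brown at (244,265) and silver at (260,188). I choose silver, and crop in close to check it.

```bash
python3 - <<'E'
from h import *
t=np.load("top0.npz")["p"];s=np.load("scene0.npz")["p"]
a=cv2.resize(t[145:230,160:300],None,fx=5,fy=5,interpolation=cv2.INTER_CUBIC)
cv2.imwrite("pics/crt.png",a[:,:,::-1])
a=cv2.resize(s[155:240,240:380],None,fx=5,fy=5,interpolation=cv2.INTER_CUBIC)
cv2.imwrite("pics/crs.png",a[:,:,::-1])
E
```

```text
(no output)
```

View pics/crt.png

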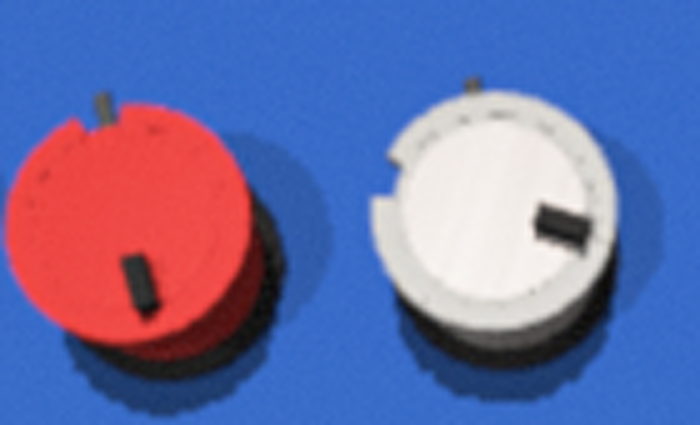

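View pics/crs.png

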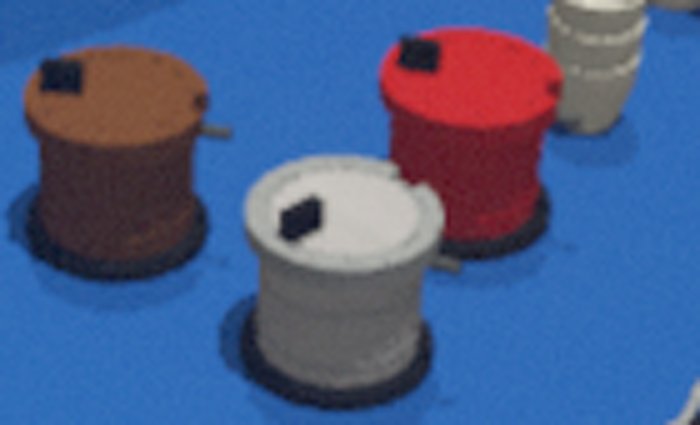

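The crop confirms silver. Its notch is at crop (387,178), the pin at (473,85) and the fin at (563,228). Now I'll measure it.

```bash
python3 - <<'E'
from h import *
p=np.load("top0.npz")["p"];x0,y0=225,150
c=cv2.cvtColor(p,cv2.COLOR_RGB2HSV)[y0:235,x0:295]
m=((c[...,1]<50)&(c[...,2]>135)).astype(np.uint8)
cs,_=cv2.findContours(m,cv2.RETR_EXTERNAL,cv2.CHAIN_APPROX_NONE)
k=max(cs,key=cv2.contourArea)[:,0]+[x0,y0]
P=np.array([ray("top",q,97)[:2] for q in k])
(cx,cy),r=cv2.minEnclosingCircle(P.astype(np.float32));print("enc",cx,cy,r)
C=np.array([cx,cy])
for i in range(3):
    rr=np.hypot(*(P-C).T);g=abs(rr-np.median(rr))<4
    A=np.c_[2*P[g],np.ones(g.sum())];s=np.linalg.lstsq(A,(P[g]**2).sum(1),rcond=None)[0];C=s[:2]
    print("fit",C,np.sqrt(s[2]+C@C),g.sum())
rr=np.hypot(*(P-C).T);n=P[rr<np.median(rr)-5];print("notch in pts",n-C, np.degrees(np.arctan2(*(n-C).mean(0)[::-1])))
# fin dark
b=((p.max(2)<80)).astype(np.uint8);b[:, :240]=0;b[:,284:]=0;b[:183]=0;b[196:]=0
nn,l,st,ce=cv2.connectedComponentsWithStats(b);print(st,ce)
i=1+np.argmax(st[1:,4]);ys,xs=np.nonzero(l==i)
f=np.array([ray("top",q,111)[:2] for q in zip(xs,ys)])-C
print("fin",f.mean(0),np.hypot(*f.mean(0)),np.degrees(np.arctan2(*f.mean(0)[::-1])))
# pin
for uv in[(160+473/5,145+85/5),(160+473/5,145+78/5)]:
    q=ray("top",uv,80)[:2]-C;print("pin",q,np.hypot(*q),np.degrees(np.arctan2(q[1],q[0])))
s=proj
print("scene lid proj",proj("scene",[*C,97]))
for uv in[(240+447/5,155+264/5),(240+460/5,155+268/5)]:
    q=ray("scene",uv,78)[:2]-C;print("pin s",q,np.degrees(np.arctan2(q[1],q[0])))
S=np.load("scene0.npz")["p"]
b=(S.max(2)<70).astype(np.uint8);b[:, :294]=0;b[:,307:]=0;b[:192]=0;b[206:]=0
ys,xs=np.nonzero(b);f=np.array([ray("scene",q,106)[:2] for q in zip(xs,ys)])-C;print("fin s",f.mean(0),len(f))
E
```

```text
enc 566.5231323242188 48.99127960205078 55.24129867553711
fit [565.57058036  48.76877544] 53.175747962194954 128
fit [565.57058036  48.76877544] 53.175747962194954 128
fit [565.57058036  48.76877544] 53.175747962194954 128
notch in pts [[19.46381597 41.43439229]
 [17.16110937 41.35886711]
 [14.86054006 41.28341203]
 [12.56210507 41.20802696]
 [10.23983731 43.35573578]
 [ 7.9456302  43.27945872]
 [ 5.62751982 45.42429884]
 [ 3.31146756 47.56723468]] 75.1934015728894
[[     0      0    560    420 235147]
 [   267    187     11      7     52]
 [   282    195      1      1      1]] [[279.50162239 209.50439938]
 [272.11538462 189.88461538]
 [282.         195.        ]]
fin [-10.42445397 -31.03346506] 32.73751966761238 -108.56771938888659
pin [62.36348133 11.217405  ] 63.364295770331175 10.196835054661072
pin [65.69714874 11.30488725] 66.66270192946963 9.763597599065791
scene lid proj [307.70190359 196.89949838]
pin s [62.26348244 12.45921999] 11.315704498147538
pin s [69.8987737  13.20019675] 10.69421157209152
fin s [ -7.86390386 -30.05231528] 48
```

Result: the pin is at about 10.5°, the notch at about 73° and the fin at about -107°. The fin needs about 62° clockwise. I'll close the gripper and carry it over at height.

Request:
servo_tool --pt "0 0 0 -2 2.3 0 0" --pt "0 0 0 -3.6 4.2 0 0" --pt "0 0 0 -3.6 4.2 0 0" --pt "0 0 0 -3.6 4.2 0 0" --pt "0 0 0 -3.6 4.2 0 0" --grip_force 60

```text
time_s: 0.72
eef_pos: [351.5, 415.7, 230.8]
ee_rot: [0.817, 0.577, -0.0, 0.0]
ft_force: [0.7, 0.1, 0.4]
gripper_width: -0.003
```

Request:
servo_tool --pt "0 0 0 -3.6 4.2 0 0" --pt "0 0 0 -3.6 4.2 0 0" --pt "0 0 0 -3.6 4.2 0 0" --pt "0 0 0 -3.6 4.2 0 0" --pt "0 0 0 -3.6 4.2 0 0"

```text
time_s: 1.35
eef_pos: [489.0, 175.8, 231.0]
ee_rot: [0.817, 0.577, -0.0, -0.0]
ft_force: [0.9, 0.0, 0.2]
gripper_width: 0.001
```

```bash
cat >> h.py <<'E'
from scipy.spatial.transform import Rotation as Ro
def go(target,ang):
    s=readout.sense();R=Ro.from_quat(s["ee_rot"]);x=R.as_matrix()[:,0];a=np.arctan2(x[1],x[0])
    print("t",round(s["time_s"],2),"pos",s["eef_pos"].round(1),"ang",np.degrees(a).round(1),"F",s["ft_force"].round(1),"w",round(s["gripper_width"],3),"tilt z",R.as_matrix()[:,2].round(3))
    print("tool shift cm",(R.inv().apply(np.array(target)-s["eef_pos"])/10).round(2),"rotz",round(a-np.radians(ang),3))
E
python3 -c "
from h import *
go([583.4,10.1,230],73)"
```

```text
t 1.35 pos [489.  175.8 231. ] ang 70.4 F [0.9 0.  0.2] w 0.001 tilt z [-0.  0. -1.]
tool shift cm [-12.44  14.44   0.09] rotz -0.045
```

Request:
servo_tool --pt "0 0 -0.045 -4 4.6 0 0" --pt "0 0 0 -4 4.6 0 0" --pt "0 0 0 -3 3.5 0 0" --pt "0 0 0 -1.0 1.2 3 0" --pt "0 0 0 0 0 5 0"

```text
time_s: 1.98
eef_pos: [586.4, 18.8, 152.3]
ee_rot: [0.805, 0.594, 0.002, 0.002]
ft_force: [0.4, -0.1, -0.4]
gripper_width: -0.002
```

```bash
python3 -c "
from h import *
go([583.4,10.1,104],73)
for n in('top','scene'):
    p,d=camera(n);u=(260,188) if n=='top' else (308,200)
    a=cv2.resize(p[u[1]-60:u[1]+50,u[0]-60:u[0]+60],None,fx=5,fy=5,interpolation=cv2.INTER_CUBIC);cv2.imwrite('pics/a_'+n+'.png',a[:,:,::-1])
"
```

```text
t 1.98 pos [586.4  18.8 152.3] ang 72.9 F [ 0.4 -0.1 -0.4] w -0.002 tilt z [ 0.005 -0.001 -1.   ]
tool shift cm [-0.92 -0.05  4.83] rotz -0.003
```

View pics/a_top.png

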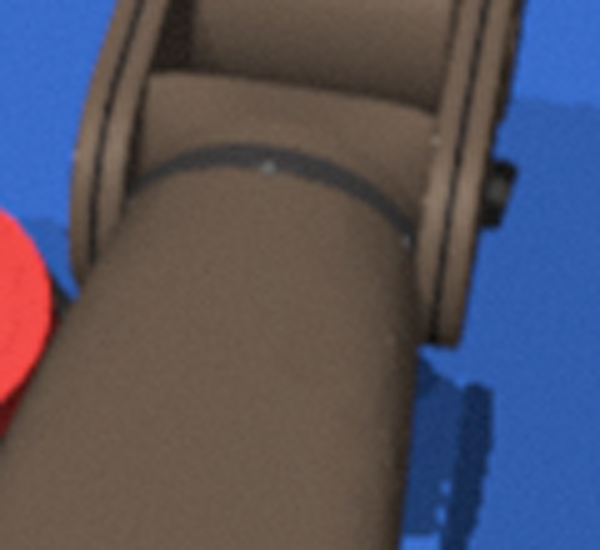

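View pics/a_scene.png

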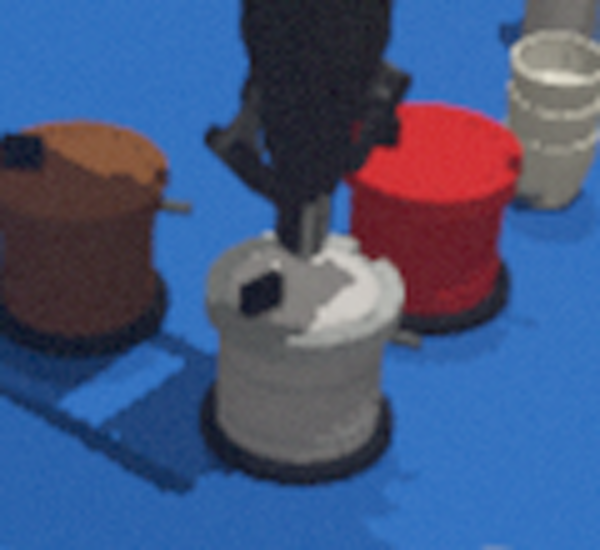

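The top view is hidden by the arm. In the scene view the shut fingers are above the lid at crop (305,240), behind the fin at (260,295). I'll shift and lower them beside the fin.

Request:
servo_tool --pt "0 0 0 -0.9 0 0 0" --pt "0 0 0 0 0 1.5 0" --pt "0 0 0 0 0 0 0"

```text
time_s: 2.45
eef_pos: [581.3, 12.1, 136.3]
ee_rot: [0.804, 0.595, -0.0, -0.0]
ft_force: [-0.2, 0.3, -0.2]
gripper_width: 0.0
```

```bash
python3 -c "
from h import *
go([583.4,10.1,104],73)"
```

```text
t 2.45 pos [581.3  12.1 136.3] ang 73.0 F [-0.2  0.3 -0.2] w 0.0 tilt z [-0.  0. -1.]
tool shift cm [-0.13  0.26  3.23] rotz -0.0
```

Request:
servo_tool --pt "0 0 0 -0.1 0.3 0 0" --pt "0 0 0 0 0 1.6 0" --pt "0 0 0 0 0 1.6 0" --pt "0 0 0 0 0 0 0" --pt "0 0 0 0 0 0 0"

```text
time_s: 3.08
eef_pos: [584.0, 10.2, 103.9]
ee_rot: [0.804, 0.595, -0.0, -0.0]
ft_force: [0.8, 0.2, 0.8]
gripper_width: -0.002
```

```bash
python3 -c "
from h import *
go([583.4,10.1,104],73)
for n in('scene',):
    p,d=camera(n);u=(308,200)
    a=cv2.resize(p[u[1]-40:u[1]+40,u[0]-50:u[0]+50],None,fx=7,fy=7,interpolation=cv2.INTER_CUBIC);cv2.imwrite('pics/b_'+n+'.png',a[:,:,::-1])
"
```

```text
t 3.08 pos [584.   10.2 103.9] ang 73.0 F [0.8 0.2 0.8] w -0.002 tilt z [-0.001  0.    -1.   ]
tool shift cm [-0.03 -0.05 -0.01] rotz -0.0
```

View pics/b_scene.png

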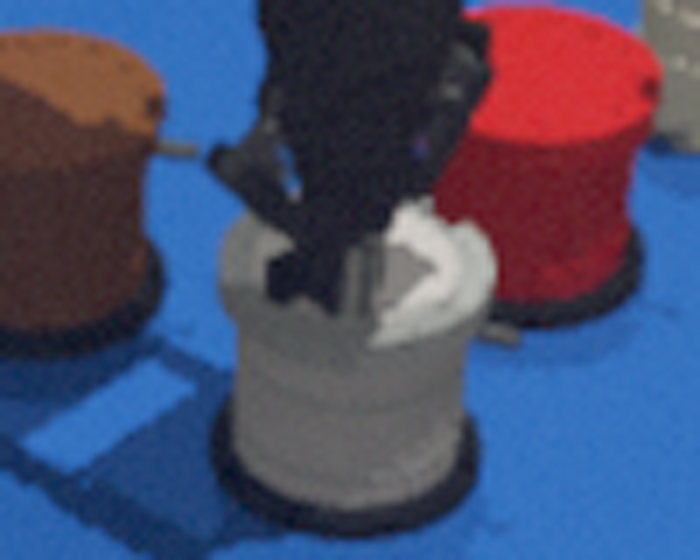

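The fingertip is on the lid beside the fin's pushing face, just behind the fin at crop (290,275). I'll close the gap and feel for contact.

Request:
servo_tool --pt "0 0 0 0 -0.4 0 0" --pt "0 0 0 0 -0.4 0 0" --pt "0 0 0 0 -0.2 0 0" --pt "0 0 0 0 0 0 0"

```text
time_s: 3.62
eef_pos: [574.4, 13.2, 104.5]
ee_rot: [0.804, 0.595, 0.0, 0.0]
ft_force: [0.3, 0.1, 0.1]
gripper_width: -0.004
```

Request:
servo_tool --pt "0 0 0 0 -0.2 0 0" --pt "0 0 0 0 0 0 0"

```text
time_s: 3.88
eef_pos: [572.6, 13.7, 104.3]
ee_rot: [0.804, 0.595, -0.0, -0.0]
ft_force: [-0.5, 0.3, -0.4]
gripper_width: 0.003
```

Request:
servo_tool --pt "0 0 0 0 -0.2 0 0" --pt "0 0 0 0 -0.2 0 0" --pt "0 0 0 0 0 0 0"

```text
time_s: 4.25
eef_pos: [569.2, 14.5, 104.5]
ee_rot: [0.804, 0.595, 0.0, 0.001]
ft_force: [3.2, -2.1, -1.5]
gripper_width: -0.001
```

Contact: about 3.8 N opposing the push. I'll sweep the arc clockwise.

Request:
servo_tool --pt "0 0 0.1 -0.13 -0.32 0 0" --pt "0 0 0.1 -0.13 -0.32 0 0" --pt "0 0 0.1 -0.13 -0.32 0 0" --pt "0 0 0.1 -0.13 -0.32 0 0" --pt "0 0 0 0 0 0 0"

```text
time_s: 4.88
eef_pos: [555.2, 15.7, 104.5]
ee_rot: [0.906, 0.424, 0.0, 0.0]
ft_force: [2.2, -2.6, -1.3]
gripper_width: -0.004
```

```bash
cat >> h.py <<'E'
def rel():
    s=readout.sense();R=Ro.from_quat(s["ee_rot"]);v=R.inv().apply(s["eef_pos"]-[566,48.9,0]);print("axis->tool in tool frame",v.round(1),"F tool",R.inv().apply(s["ft_force"]).round(1))
def snap(f):
    p,d=camera("scene");u=(308,200)
    a=cv2.resize(p[u[1]-40:u[1]+40,u[0]-50:u[0]+50],None,fx=7,fy=7,interpolation=cv2.INTER_CUBIC);cv2.imwrite('pics/'+f,a[:,:,::-1])
E
python3 -c "
from h import *
go([583.4,10.1,104],10.5);rel();snap('c.png')"
```

```text
t 4.88 pos [555.2  15.7 104.5] ang 50.1 F [ 2.2 -2.6 -1.3] w -0.004 tilt z [ 0.  0. -1.]
tool shift cm [1.38 2.53 0.05] rotz 0.692
axis->tool in tool frame [ -32.4   13.  -104.5] F tool [-0.6  3.4  1.3]
```

View pics/c.png

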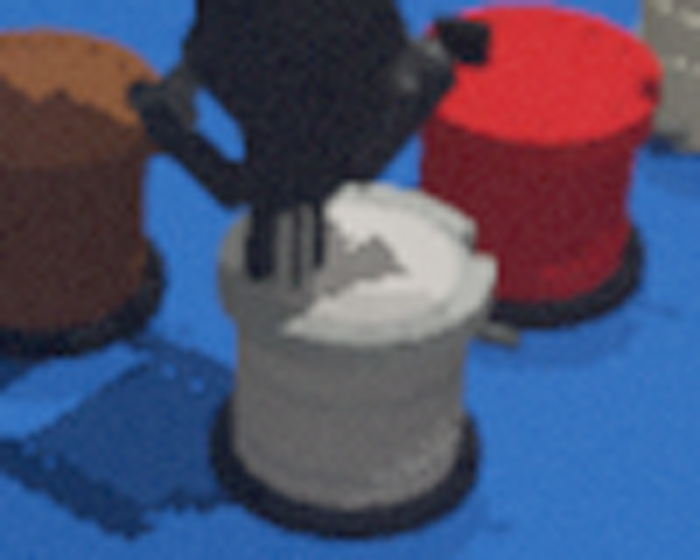

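The notch at crop (478,245) has turned towards the pin at (503,335), with a steady 3.4 N on the fin. I'll continue.

Request:
servo_tool --pt "0 0 0.1 -0.13 -0.32 0 0" --pt "0 0 0.1 -0.13 -0.32 0 0" --pt "0 0 0.1 -0.13 -0.32 0 0" --pt "0 0 0.1 -0.13 -0.32 0 0" --pt "0 0 0.1 -0.13 -0.32 0 0"

```text
time_s: 5.55
eef_pos: [540.2, 23.8, 104.4]
ee_rot: [0.983, 0.185, -0.0, 0.0]
ft_force: [1.8, -2.1, -0.7]
gripper_width: -0.001
```

Request:
servo_tool --pt "0 0 0 0 0 0 0"

```text
time_s: 5.68
eef_pos: [540.1, 24.1, 104.4]
ee_rot: [0.982, 0.187, -0.0, -0.0]
ft_force: [1.9, -1.6, -0.3]
gripper_width: -0.001
```

```bash
python3 -c "
from h import *
go([583.4,10.1,104],10.5);rel();snap('d.png')"
```

```text
t 5.67 pos [540.1  24.1 104.4] ang 21.6 F [ 1.9 -1.6 -0.3] w -0.001 tilt z [-0.  0. -1.]
tool shift cm [3.51 2.9  0.04] rotz 0.193
axis->tool in tool frame [ -33.2   13.5 -104.4] F tool [1.2 2.2 0.3]
```

View pics/d.png

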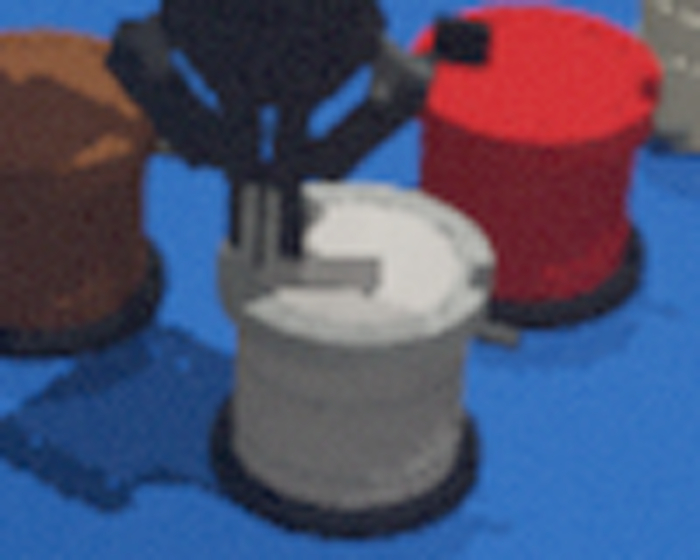

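```bash
python3 -c "
from h import *
p=lambda r,a,z:((proj('scene',[566+r*np.cos(np.radians(a)),48.9+r*np.sin(np.radians(a)),z])-[258,160])*7+3).round(0)
for a in (10.5,15,20,25,30): print(a,p(44,a,97),p(54,a,97),p(50,a,97))
print('pin',p(54,10.5,77),p(68,10.5,77), 'lid c',p(0,0,97),[p(54,a,97) for a in(0,90,180,270)])"
```

```text
10.5 [459. 288.] [483. 294.] [473. 291.]
15 [461. 283.] [486. 288.] [476. 286.]
20 [463. 277.] [489. 281.] [478. 280.]
25 [464. 272.] [490. 274.] [480. 273.]
30 [465. 266.] [490. 267.] [480. 267.]
pin [480. 335.] [514. 344.] lid c [352. 261.] [array([473., 307.]), array([420., 197.]), array([235., 217.]), array([280., 329.])]
```

Request:
servo_tool --pt "0 0 0.09 -0.11 -0.29 0 0" --pt "0 0 0.08 -0.1 -0.26 0 0" --pt "0 0 0 0 0 0 0" --pt "0 0 0 0 0 0 0"

```text
time_s: 6.22
eef_pos: [536.2, 28.6, 104.3]
ee_rot: [0.995, 0.103, -0.001, -0.0]
ft_force: [-0.3, -2.8, 1.8]
gripper_width: 0.002
```

```bash
python3 -c "
from h import *
go([583.4,10.1,104],10.5);rel();snap('e.png')"
```

```text
t 6.22 pos [536.2  28.6 104.3] ang 11.8 F [-0.3 -2.8  1.8] w 0.002 tilt z [-0.001  0.    -1.   ]
tool shift cm [4.24 2.77 0.02] rotz 0.023
axis->tool in tool frame [ -33.5   13.8 -104.3] F tool [-0.9  2.7 -1.8]
```

View pics/e.png

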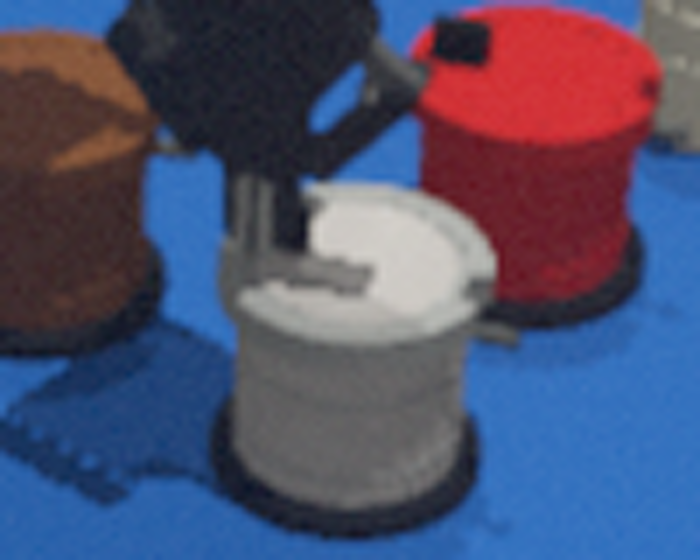

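The notch is at crop (480,287), close above the pin. I'll back off, rise and clear the top view to measure it.

Request:
servo_tool --pt "0 0 0 0 0.8 0 0" --pt "0 0 0 0 0.7 -2 0" --pt "0 0 0 0 3 -5 0" --pt "0 0 0 0 6 0 0" --pt "0 0 0 0 6 0 0"

```text
time_s: 6.9
eef_pos: [570.6, -134.5, 175.5]
ee_rot: [0.995, 0.103, 0.001, 0.0]
ft_force: [0.3, 0.3, 0.2]
gripper_width: -0.004
```

Request:
servo_tool --pt "0 0 0 0 2 0 0" --pt "0 0 0 0 0 0 0"

```text
time_s: 7.15
eef_pos: [573.7, -153.4, 173.8]
ee_rot: [0.995, 0.101, -0.0, -0.001]
ft_force: [0.1, 0.5, -0.8]
gripper_width: 0.0
```

```bash
python3 -c "
from h import *
go([566,48.9,104],10.5)
p,d=camera('top');np.savez('top1.npz',p=p)
a=cv2.resize(p[150:230,210:310],None,fx=7,fy=7,interpolation=cv2.INTER_CUBIC);cv2.imwrite('pics/f.png',a[:,:,::-1])
q=lambda r,a,z:((proj('top',[566+r*np.cos(np.radians(a)),48.9+r*np.sin(np.radians(a)),z])-[210,150])*7+3).round(0)
print(q(44,10.5,97),q(54,10.5,97),q(66,10.5,78),q(0,0,97))
"
```

```text
t 7.15 pos [ 573.7 -153.4  173.8] ang 11.6 F [ 0.1  0.5 -0.8] w 0.0 tilt z [-0.001  0.001 -1.   ]
tool shift cm [  3.31 -19.96   7.01] rotz 0.019
[320. 127.] [315.  97.] [313.  80.] [341. 259.]
```

View pics/f.png

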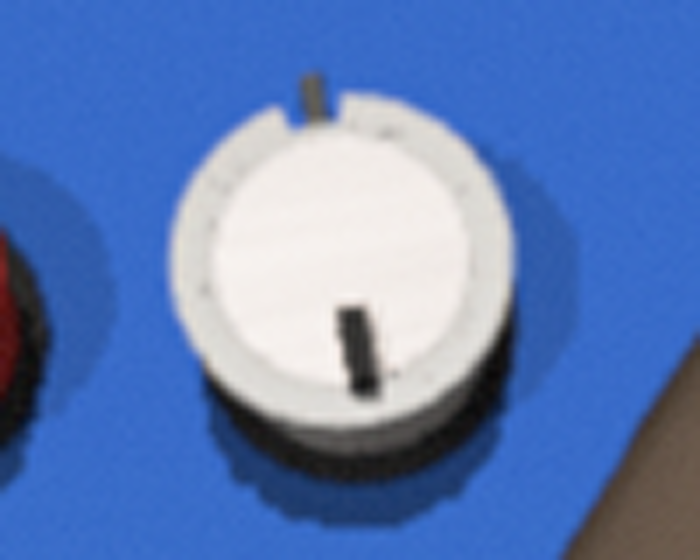

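The gap is centred on the pin: edges are at about (283,107) and (340,97), and the pin's root is at (315,110). I'll check it with rays, because the pin is lower than the lid.

```bash
python3 -c "
from h import *
p=np.load('top1.npz')['p'].astype(int)
for v in (162,163,164,165,166,167): print(v,[tuple(p[v,u]) for u in range(248,262)])
f=lambda x,y:(210+(x-3)/7,150+(y-3)/7)
C=np.array([566,48.9])
for n,xy,z in(('L',(280,107),97),('R',(340,96),97),('Li',(290,126),97),('Ri',(332,122),97),('pin tip',(312,76),79),('pin in',(318,118),80)):
    q=ray('top',f(*xy),z)[:2]-C;print(n,q.round(1),np.degrees(np.arctan2(q[1],q[0])).round(1))
" | cut -c1-60 | tail -6
python3 -c "
from h import *
p=np.load('top1.npz')['p']
b=(p.max(2)<80).astype(np.uint8);b[:, :255]=0;b[:,266:]=0;b[:190]=0;b[208:]=0
ys,xs=np.nonzero(b);q=np.array([ray('top',k,111)[:2] for k in zip(xs,ys)]).mean(0)-[566,48.9];print('fin',q,len(xs),np.degrees(np.arctan2(-q[1],-q[0])))"
```

```text
L [49.7 20.9] 22.8
R [53.6  1.8] 1.9
Li [43.5 17.5] 21.9
Ri [44.9  4.1] 5.2
pin tip [66.  12.3] 10.6
pin in [51.4  9.9] 10.9
fin [-33.61113066  -7.03503043] 36 11.82172125264453
```

The notch is about 1–2.5° from the pin, inside the 5° of play. Now to the middle of the lid to press.

```bash
python3 -c "
from h import *
go([571,50,130],11.6)"
```

```text
t 7.2 pos [ 573.5 -152.1  173.7] ang 11.7 F [ 0.1  0.5 -0. ] w 0.001 tilt z [-0.001  0.002 -1.   ]
tool shift cm [  3.84 -19.83   4.4 ] rotz 0.001
```

Request:
servo_tool --pt "0 0 0 0.9 -5 0 0" --pt "0 0 0 1 -5 0 0" --pt "0 0 0 1 -5 0 0" --pt "0 0 0 0.9 -4.8 0 0" --pt "0 0 0 0 0 4.4 0"

```text
time_s: 7.82
eef_pos: [573.0, 54.2, 134.1]
ee_rot: [0.994, 0.105, 0.005, 0.0]
ft_force: [1.0, -0.9, -0.4]
gripper_width: 0.001
```

Request:
servo_tool --pt "0 0 0 0 0 0 0" --pt "0 0 0 0 0 2.5 0" --pt "0 0 0 0 0 0 0" --pt "0 0 0 0 0 0 0"

```text
time_s: 8.32
eef_pos: [571.6, 49.0, 106.9]
ee_rot: [0.995, 0.102, 0.001, 0.0]
ft_force: [-0.4, -0.1, 0.4]
gripper_width: 0.002
```

```bash
python3 -c "
from h import *
go([571,50,97],11.6);rel()"
```

```text
t 8.32 pos [571.6  49.  106.9] ang 11.7 F [-0.4 -0.1  0.4] w 0.002 tilt z [ 0.002 -0.    -1.   ]
tool shift cm [-0.04 -0.11  0.99] rotz 0.001
axis->tool in tool frame [   5.7    1.1 -106.8] F tool [-0.4  0.1 -0.4]
```

Centred at 107 mm. Pressing down slowly in small steps.

Request:
servo_tool --pt "0 0 0 0 0 0.4 0" --pt "0 0 0 0 0 0.3 0" --pt "0 0 0 0 0 0.2 0" --pt "0 0 0 0 0 0.2 0" --pt "0 0 0 0 0 0.2 0"

```text
time_s: 8.95
eef_pos: [571.2, 49.0, 93.1]
ee_rot: [0.995, 0.102, -0.0, 0.0]
ft_force: [-2.4, -0.3, 6.0]
gripper_width: -0.003
```

Request:
servo_tool --pt "0 0 0 0 0 0.1 0" --pt "0 0 0 0 0 0.1 0" --pt "0 0 0 0 0 0.1 0"

```text
time_s: 9.32
eef_pos: [571.2, 48.9, 89.5]
ee_rot: [0.995, 0.102, 0.0, 0.0]
ft_force: [-2.1, 0.2, 4.7]
gripper_width: -0.001
```

The lid is past the 2 mm at which it would stop on the pin, still at only about 5 N. I'll go on to the hard stop.

Request:
servo_tool --pt "0 0 0 0 0 0.1 0" --pt "0 0 0 0 0 0.05 0" --pt "0 0 0 0 0 0 0"

```text
time_s: 9.7
eef_pos: [571.3, 49.0, 88.5]
ee_rot: [0.995, 0.102, 0.0, 0.0]
ft_force: [-2.5, -1.0, 7.1]
gripper_width: -0.001
```

Request:
servo_tool --pt "0 0 0 0 0 0.1 0" --pt "0 0 0 0 0 0 0"

```text
time_s: 9.95
eef_pos: [571.4, 48.9, 88.4]
ee_rot: [0.995, 0.102, -0.0, 0.0]
ft_force: [-4.4, -0.6, 10.6]
gripper_width: 0.001
```

Request:
servo_tool --pt "0 0 0 0 0 0.1 0" --pt "0 0 0 0 0 0 0"

```text
time_s: 10.2
eef_pos: [571.5, 48.9, 88.3]
ee_rot: [0.995, 0.102, -0.0, 0.0]
ft_force: [-6.5, 0.1, 15.3]
gripper_width: 0.003
```

Request:
servo_tool --pt "0 0 0 0 0 -0.5 0" --pt "0 0 0 0 0 -3 0" --pt "0 0 0 0 0 -5 0" --pt "0 0 0 0 5 0 0" --pt "0 0 0 0 6 0 0"

```text
time_s: 10.82
eef_pos: [593.8, -58.8, 170.9]
ee_rot: [0.995, 0.103, 0.001, 0.0]
ft_force: [0.1, -0.5, -0.6]
gripper_width: 0.003
```

Request:
servo_tool --pt "0 0 0 0 5 0 0" --pt "0 0 0 0 4 0 0" --pt "0 0 0 0 0 0 0" --pt "0 0 0 0 0 0 0"

```text
time_s: 11.32
eef_pos: [611.1, -146.2, 169.6]
ee_rot: [0.995, 0.102, -0.001, -0.001]
ft_force: [0.8, -0.5, -0.1]
gripper_width: -0.001
```

```bash
python3 -c "
from h import *
go([571,50,130],11.6)
p,d=camera('top');a=cv2.resize(p[150:230,210:310],None,fx=7,fy=7,interpolation=cv2.INTER_CUBIC);cv2.imwrite('pics/g.png',a[:,:,::-1])
snap('gs.png')
q,_=camera('scene');cv2.imwrite('pics/g_all.png',q[:,:,::-1])
o=np.load('top0.npz')['p'].astype(int)
for n,s in(('cups',np.s_[160:210,100:150]),('tongs',np.s_[200:270,400:455])): print(n,abs(p.astype(int)[s]-o[s]).mean(),abs(p.astype(int)[s]-o[s]).max())
"
```

```text
t 11.32 pos [ 611.1 -146.2  169.6] ang 11.7 F [ 0.8 -0.5 -0.1] w -0.001 tilt z [-0.001  0.001 -1.   ]
tool shift cm [  0.05 -20.02   3.99] rotz 0.001
cups 1.2918666666666667 9
tongs 1.3948917748917748 8
```

View pics/g.png

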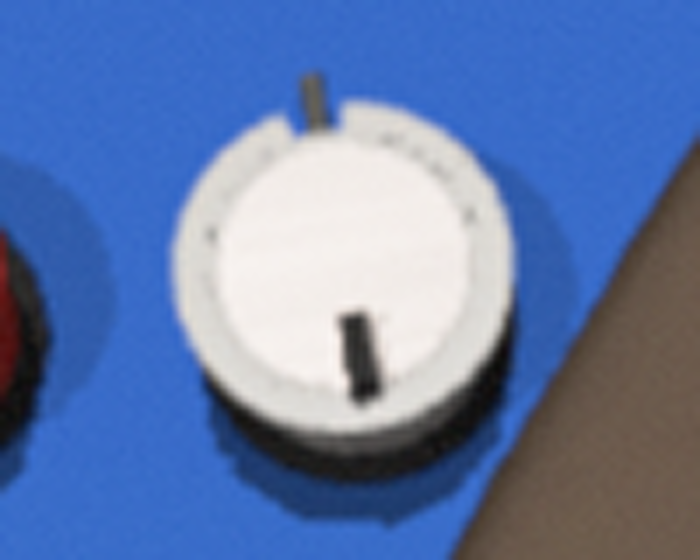

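View pics/gs.png

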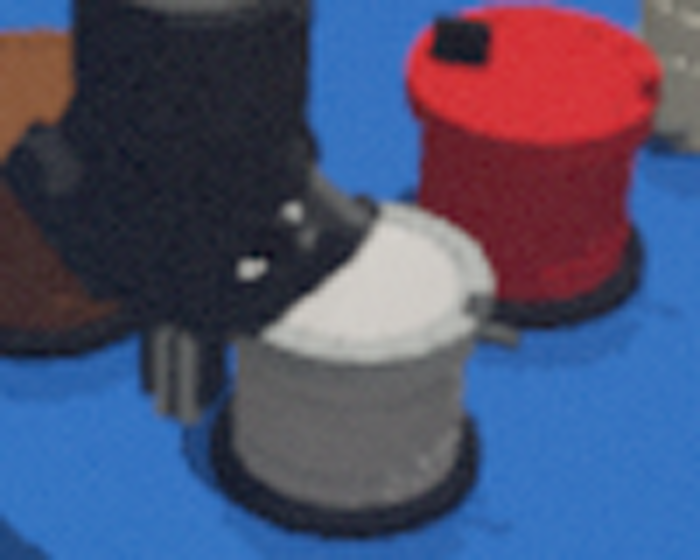

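The lid is seated lower, with the notch at top-crop (312,115) over the pin. Cups and tongs are unchanged and the arm is clear at rest. Handing in.

```bash
python3 -c "
from rig import order
print(order.close_job())"
```

```text
the job is handed in; nothing more can be done
None
```

I turned the silver canister's lid about 60° clockwise, pushing the fin with the shut fingertips, until the notch was over the pin. I then pressed the lid down at its middle and handed the job in at about 11.5 s. No verdict was reported.

- **Turning:** the force on the fin was 2–4 N in the readings between moves, always on one side, so it was not pinched. The lid was not lifted.
- **Alignment:** before pressing, the notch was about 1–2.5° from the pin. My estimates disagreed slightly: the fin gave 11.8°, the notch edges 12.4–13.5° and the pin 10.7°. All are within the 5° of play.
- **Pressing:** the lid went down at 5–7 N and stopped hard with the fingertip at about 88.4 mm, against the 89 mm expected when seated. The force then rose to 15 N with almost no further travel. It had gone well past the 2 mm at which it would have stopped on the pin.
- **After withdrawal:** the last pictures show the lid lower, with the notch over the pin. In the top view the cups and tongs match the start image to within noise. The arm was at rest and touching nothing.

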